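# Put the calibration weights back in their block

### The job

The balance check is finished: put the four steel calibration weights back into the wooden weight block, each standing fully down in the cup that fits it, so that they stand in order of size along the block. Set them down rather than letting them drop, and leave the petri dish and the timer where they are.

Things in the scene. Friction and masses are not known exactly. Their poses are not given: they have to be found in the camera images.
- weight_500: The largest of four stainless steel calibration weights, 500 g: an upright cylinder 46 mm in diameter, 54 mm high, with a 25 mm knob on a neck on top, 74 mm high in all. Origin: centre of its underside, z up; yaw means nothing. Grip the cylinder or knob, fingers more than 12 mm above its underside. Its cup is at x = 0, y = -80 mm in the block's frame.
- weight_200: The second largest of four stainless steel calibration weights, 200 g: an upright cylinder 34 mm in diameter, 40 mm high, with a 19 mm knob on a neck on top, 56 mm high in all. Origin: centre of its underside, z up; yaw means nothing. Grip the cylinder or knob, fingers more than 12 mm above its underside. Its cup is at x = 0, y = -14 mm in the block's frame.
- weight_100: The second smallest of four stainless steel calibration weights, 100 g: an upright cylinder 27 mm in diameter, 33 mm high, with a 15.5 mm knob on a neck on top, 46 mm high in all. Origin: centre of its underside, z up; yaw means nothing. Grip the cylinder or knob, fingers more than 12 mm above its underside. Its cup is at x = 0, y = +42.5 mm in the block's frame.
- weight_50: The smallest of four stainless steel calibration weights, 50 g: an upright cylinder 21 mm in diameter, 26 mm high, with a 12.5 mm knob on a neck on top, 37 mm high in all. Origin: centre of its underside, z up; yaw means nothing. Grip the cylinder or knob, fingers more than 12 mm above its underside. Its cup is at x = 0, y = +92.5 mm in the block's frame.
- weight_block: Fixed beech block, 82 (its x) x 248 (its y) x 24 mm high (foot 4 mm wider all round), turned any way round. Origin: centre of its underside, z up. In its top, in order of size along y, four round grey cups, one per weight. Cup floor 12 mm above the underside, rim at 24 mm. The lower 6 mm of a cup is a bore 4 mm wider than its weight; above, it flares to a mouth 12 mm wider, which guides the weight in.
- petri_dish: Closed clear petri dish, 65 mm across, 15 mm high, loose, a bystander. Origin: centre of its underside.
- stop_clock: Small grey bench timer, 40 x 70 mm and 59 mm high, loose, a bystander. Origin: centre of its underside. Just behind it stands the fixed analytical balance, a case 417 mm high that fills world x 0.59 to 0.97 m, y -0.59 to -0.32 m: keep clear of it.
- heating_mantle: Fixed heating mantle that never moves: an off-white bowl with a blue rim, 167 mm high, with a blue control box 114 mm high on its robot side; together they fill world x 0.46 to 0.76 m, y -0.25 to +0.01 m. It stands between some weights and the block: carry over it or in front of it.
There are look-alikes about, which are no part of the job. What is shaped like the weight_100 but red, turquoise or yellow is not meant.

How it is judged:
By the outcome, as a careful person would: the job done as asked, in the order asked, and still so for the second after the job is handed in, with the robot touching nothing.
It also fails if it takes over 115 s, if anything falls off the work surface, if the arm or the gripper's body presses on something with over 40 N, if the wrist force passes 120 N, or if a joint passes its speed limit or range.

### The arm

A 6-joint arm with a two-finger parallel gripper is mounted at the origin on a cart in front of the work surface, level with it; the furniture and walls round the work are solid. World frame = base frame: x ahead of the robot, y to its left, z up, the work surface at z = 0. Lengths are in m, angles in rad, forces in N, time in s.
With the tool pointing down it reaches from about 0.375 to 0.975 m from the base axis. Payload 3.8 kg.
Tool frame: the origin (TCP) lies between the finger pads; the fingertips stand 17 mm ahead of it and the grasp point (between the pads) lies 2 mm behind it; z points along the fingers, y is the line along which they close (so a half turn about z gives the same grasp; the last joint's range is limited). The gripper opens to 85 mm and grips with 20 to 120 N. Pads are 22 mm wide; open, the fingers measure 114 mm over their backs; the gripper's body (76 mm by 85 mm) begins 54 mm behind the grasp point. The pads swing forward as they close: fully open they stand 13 mm farther back than shut.
Start: joints at [1.074, 0.264, 1.604, -0, 1.274, -0.037], TCP at [0.3, 0.605, 0.248] pointing down, gripper open.
Joint ranges: [-2.63, 2.63], [-0.94, 2.18], [0.31, 2.57], [-1.31, 4.45], [0, 2.66], [-2.55, 2.55]. Speed limits (rad/s): [2.57, 2.57, 3.14, 3.14, 3.14, 3.14].

### API

Orientations are given as a rotation vector (axis times angle).
In Python, from workcell import bot gives the robot as it stands.
- The arm moves only by the tool play_rows, never from a script. Its argument "steps" is one flat list of numbers, 4 for each row, row after row: the shift along the tool's x, y, z in m, then the turn about the tool's z in rad. A call has 1 to 10 rows; each row is the pose to reach, as a shift and turn from the pose commanded when the call began, along the tool's axes at that moment; what a row does not reach only later rows make up. A row lasts 1/8 s, in which the tool goes at most 62.5 mm and 10.7 degrees, less where a joint would pass 70% of its speed; a pose out of reach is approached as far as the arm can. A call with a gripper value outside its range is refused whole. "jaw" is the closure in counts, from 0 (fully open) to 255 (shut), set as the call begins (left out, the last holds). The fingers move at their own pace and stop on an object; "grip_force" is the grip in N (left out, the last holds). Time passes only in rows, so rows that repeat a pose let the fingers close. It gives the time, the measured TCP pose, the force, the opening and the grip force at its end, in the units of the state.
- bot.read_state(): the state, without advancing time (a new reading comes with each control period).
- bot.read_camera(name): name is "side" or "top" or "wrist"; returns a dict with "pixels" (400x640x3 uint8, blue, green, red), "mtx" (3x3 intrinsics, pixels), "R" (3x3) and "t" (3): a world point X has camera coordinates R X + t. Camera axes: x right, y down, z forward; pixel columns grow to the right and rows downward; lengths in m; the calibration is good to about 2 mm. A picture is of the moment at which its call begins. There is no depth.
- bot.finish_job(): hands the job in; it is judged then, once.
The state is a dict: "time": time; "q": joint angles; "joint_vel": joint speeds; "joint_torque": joint torques, N m; "tool_pos": TCP position; "tcp_rot": TCP orientation; "wrist_force": force on the tool from outside, world axes, zero at the start; "torque": the same for the moment, N m; "width": opening from 0.0 (shut) to 1.0 (fully open); "grip_force": force on a finger pad.
Only numpy, scipy, OpenCV 4.12 (cv2) and the standard library are available. Lean on these libraries where they do the work, as an engineer would, in place of code of your own. Each camera call takes 0.05 s, during which the arm holds its last target. There are 200 camera calls.

## Working session

There is one attempt and no reset: what is moved stays moved. The work goes in short steps, Python scripts to look and compute and a tool call to move; the robot and the scene stay as the last step left them, time stands still between calls to the robot, and variables do not carry over. Pictures are saved under pics/ and viewed, at most 14 in all, crops included, and the job is handed in when it is done.

Besides the shell and the picture viewer there is one more tool, called after "Call:" as name(argument=value, ...) on one line, values as JSON. play_rows: Moves the arm, as the interface text tells. Its arguments: {"type":"object","properties":{"steps":{"type":"array"},"jaw":{"type":"number"},"grip_force":{"type":"number"}},"required":["steps"]}

```bash
ls; mkdir -p pics; cat > h.py <<'E'
import numpy as np,cv2
from workcell import bot
def cam(n,save=None):
    c=bot.read_camera(n); c={k:np.array(v) for k,v in c.items()}
    if save: cv2.imwrite('pics/'+save,c['pixels']); np.savez('pics/'+save+'.npz',**c)
    return c
def ray(c,u,v,z):
    d=c['R'].T@np.linalg.solve(c['mtx'],[u,v,1.]); o=-c['R'].T@c['t']
    return o+d*(z-o[2])/d[2]
def proj(c,X):
    p=c['mtx']@(c['R']@np.array(X)+c['t']); return p[:2]/p[2]
E
python3 - <<'E'
from h import *
for n in('top','side'):
    c=cam(n,n+'0.png'); print(n,-c['R'].T@c['t'],c['R'],c['mtx'])
s=bot.read_state(); print(s)
E
```

```text
pics
top [ 0.2068863  -0.08800643  1.52335565] [[ 0.09487406 -0.99548798  0.0016087 ]
 [-0.97476784 -0.0932271  -0.202821  ]
 [ 0.20205585  0.01767434 -0.97921451]] [[482.56904084   0.         321.55142655]
 [  0.         482.56904084 211.11626455]
 [  0.           0.           1.        ]]
side [ 0.21202714 -0.77469589  0.62203683] [[ 0.9189468  -0.39415648 -0.01332066]
 [-0.25210492 -0.56111951 -0.78840853]
 [ 0.30328185  0.7278637  -0.61500777]] [[399.26685009   0.         322.67401021]
 [  0.         399.26685009 197.4605959 ]
 [  0.           0.           1.        ]]
{'time': 0.1, 'q': array([ 1.07411826e+00,  2.64733557e-01,  1.60524350e+00, -2.21413486e-05,
        1.27367783e+00, -3.69075378e-02]), 'joint_vel': array([ 0.00075951, -0.0008998 , -0.00222126, -0.00113457,  0.00083945,
        0.00118313]), 'joint_torque': array([-5.57160445e-05, -5.16705179e+01, -3.68592131e+01, -5.81150948e-05,
        6.30834125e-03,  1.64218591e-06]), 'tool_pos': array([0.29924269, 0.60435191, 0.24704563]), 'tcp_rot': array([-0.71573201, -3.05843665,  0.00313299]), 'wrist_force': array([ 0.1905481 , -0.17718555, -0.55696911]), 'torque': array([0.04328689, 0.00850371, 0.00609192]), 'grip_force': 0.0, 'width': 1.0019362646934076}
```

View pics/top0.png

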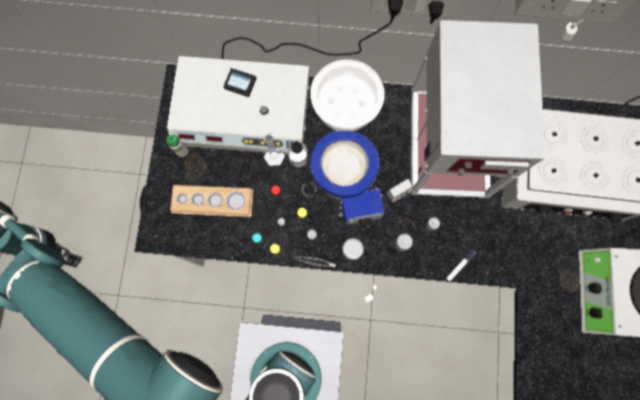

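View pics/side0.png

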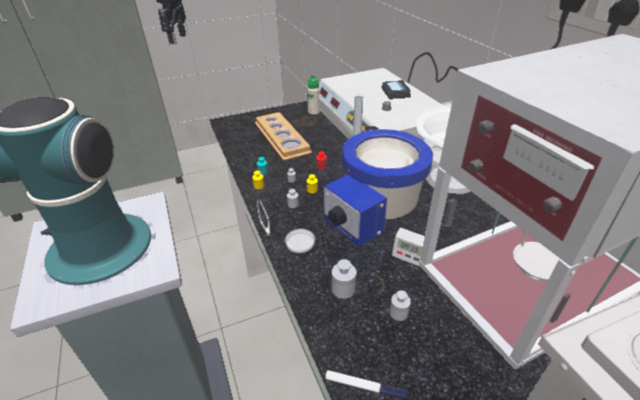

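The top view shows the block at (211,200) with its large cup at (236,200). The weights are at 50 g (281,222), 100 g (312,234), 500 g (404,241) and 200 g (433,223), and the dish is at (352,248). The side view agrees. I'll zoom in for exact measurements.

```bash
python3 - <<'E'
import cv2,numpy as np
t=cv2.imread('pics/top0.png'); s=cv2.imread('pics/side0.png')
a=cv2.resize(t[180:265,160:310],None,fx=5,fy=5,interpolation=cv2.INTER_CUBIC)[:, :750]
z=lambda im,x,y,w,h,f:cv2.resize(im[y:y+h,x:x+w],None,fx=f,fy=f,interpolation=cv2.INTER_CUBIC)
A=z(t,165,180,160,70,5)          # 800x350
B=z(t,300,210,145,50,5) # 725x250
B=cv2.copyMakeBorder(B,0,0,0,75,cv2.BORDER_CONSTANT)
cv2.imwrite('pics/tz.png',np.vstack([A,B]))
C=z(s,250,105,80,60,5); D=z(s,270,160,80,60,5); E=z(s,325,255,90,70,4)
o=np.zeros((600,800,3),np.uint8); o[:300,:400]=C;o[:300,400:]=D;o[300:580,:360]=E
cv2.imwrite('pics/sz.png',o)
E
```

```text
(no output)
```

View pics/tz.png

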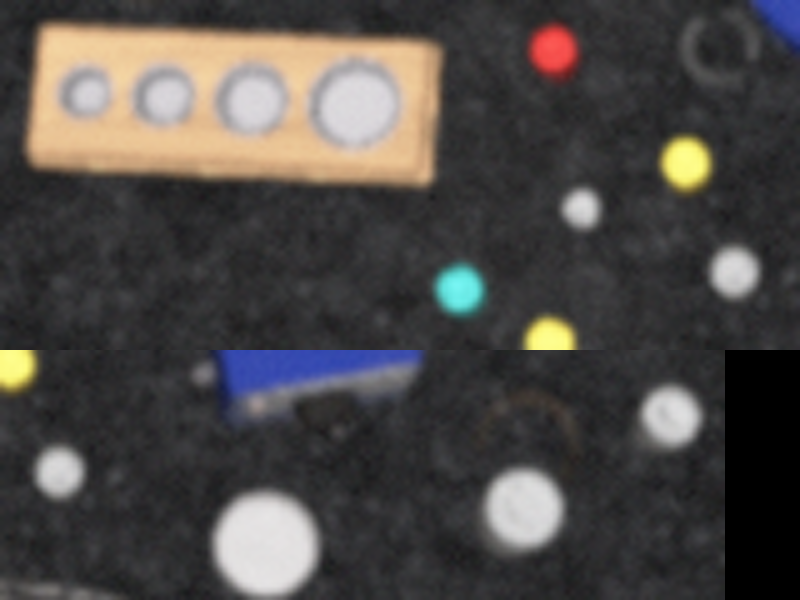

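View pics/sz.png

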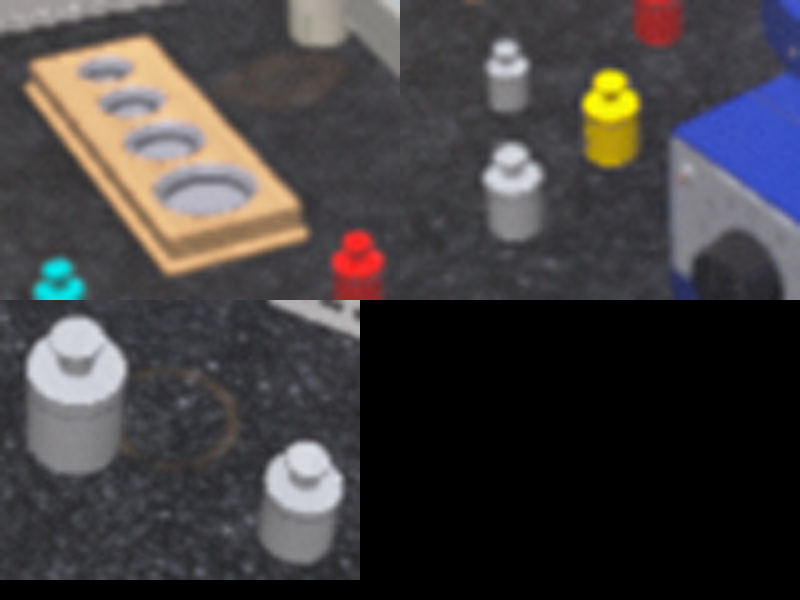

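The zoom shows the shoulder discs at tz pixels 50 g (581,209), 100 g (735,272), 500 g (525,508) and 200 g (672,416). The cup rims are at (86,92), (164,96), (252,99) and (355,103). In sz the knob tops are at (506,48), (512,157), (77,338) and (307,463).

```bash
python3 - <<'E'
from h import *
t=dict(np.load('pics/top0.png.npz')); s=dict(np.load('pics/side0.png.npz'))
f=lambda x,y,ox,oy,k:((x+.5)/k-.5+ox,(y+.5)/k-.5+oy)
g=cv2.cvtColor(t['pixels'],cv2.COLOR_BGR2GRAY)
W={'50':((581,209,165,180,5),.026,(106,48,270,160,5),.037),'100':((735,272,165,180,5),.033,(112,157,270,160,5),.046),
'500':((525,158,300,210,5),.054,(77,38,325,255,4),.074),'200':((672,66,300,210,5),.040,(307,163,325,255,4),.056)}
for k,(a,z,b,zb) in W.items():
    u=f(*a); x0,y0=int(u[0])-10,int(u[1])-10
    p=g[y0:y0+21,x0:x0+21].astype(float); m=(p>150)
    w=np.clip(p-90,0,110)*cv2.dilate(m.astype(np.uint8),np.ones((3,3)))
    yy,xx=np.mgrid[0:21,0:21]; c=((w*xx).sum()/w.sum()+x0,(w*yy).sum()/w.sum()+y0)
    print(k,ray(t,*u,z)[:2],'mask',ray(t,*c,z)[:2],'side knob',ray(s,*f(*b),zb)[:2])
cu=[ray(t,*f(*p,165,180,5),.024)[:2] for p in((86,92),(164,96),(252,99),(355,103))]
cs=[ray(s,*f(*p,250,105,5),.024)[:2] for p in((105,68),(131,102),(164,140),(205,189))]
Y=np.array([.0925,.0425,-.014,-.080])
for n,c in(('top',cu),('side',cs)):
    c=np.array(c); print(n,c); A=np.c_[Y,np.ones(4)]; k,_,_,_=np.linalg.lstsq(A,c,rcond=None); print('fit',k,np.hypot(*k[0]),A@k)
R=cv2.Rodrigues(bot.read_state()['tcp_rot'])[0]; print(R)
E
```

```text
50 [0.47064158 0.06383921] mask [0.47126468 0.06368999] side knob [0.47173244 0.06285696]
100 [ 0.43879735 -0.03709207] mask [ 0.43893846 -0.03646658] side knob [ 0.43886961 -0.03961641]
500 [ 0.4404458  -0.32429577] mask [ 0.44012794 -0.32337292] side knob [ 0.43933989 -0.32500072]
200 [ 0.50930658 -0.41453628] mask [ 0.50921741 -0.41366439] side knob [ 0.50698375 -0.41694333]
top [[0.51636329 0.38681104]
 [0.51850566 0.33691876]
 [0.52190237 0.28080298]
 [0.52555932 0.2151085 ]]
fit [[-0.05412742  0.99513691]
 [ 0.52113747  0.29471017]] 0.996607873859575 [[0.51613068 0.38676033]
 [0.51883705 0.33700349]
 [0.52189525 0.28077825]
 [0.52546766 0.21509921]]
side [[0.51771795 0.39145172]
 [0.51863634 0.33905363]
 [0.52181955 0.28294916]
 [0.52480138 0.21597928]]
fit [[-0.04287784  1.01448073]
 [ 0.5211833   0.29696002]] 1.0153864570426192 [[0.5172171  0.39079949]
 [0.51936099 0.34007545]
 [0.52178359 0.28275729]
 [0.52461353 0.21580156]]
[[-8.96157207e-01  4.43735655e-01 -9.64057392e-04]
 [ 4.43736698e-01  8.96155354e-01 -1.82314367e-03]
 [ 5.49513427e-05 -2.06161099e-03 -9.99997873e-01]]
```

Call:
play_rows(steps=[-0.0393,-0.0409,0,0.1111,-0.0786,-0.0818,0,0.2222,-0.1179,-0.1227,0,0.3333,-0.1572,-0.1636,0,0.4444,-0.1965,-0.2045,0,0.5555,-0.2358,-0.2454,0,0.6666,-0.2751,-0.2863,0,0.7777,-0.3144,-0.3272,0,0.8888,-0.3537,-0.3681,0,1.0,-0.393,-0.409,0,1.111], jaw=110, grip_force=40)

```text
time: 1.35
tool_pos: [0.4702, 0.0622, 0.2481]
tcp_rot: [-2.225, -2.217, -0.0]
wrist_force: [0.1, 0.9, -0.2]
width: 0.565
grip_force: 0.0
```

Call:
play_rows(steps=[0,0,0,0,0,0,0,0])

```text
time: 1.6
tool_pos: [0.4699, 0.064, 0.2479]
tcp_rot: [-2.221, -2.22, 0.001]
wrist_force: [-0.2, -0.3, 0.4]
width: 0.564
grip_force: 0.0
```

```bash
python3 - <<'E'
from h import *
s=bot.read_state(); print(s['tool_pos'],s['width'],cv2.Rodrigues(s['tcp_rot'])[0].round(3),s['q'])
c=cam('wrist','w1.png'); print(-c['R'].T@c['t'])
print(proj(c,[.471,.0636,.037]),proj(c,[.471,.0636,.026]),proj(c,[.439,-.037,.033]))
E
```

```text
[0.46985141 0.06396186 0.24787509] 0.5643707106141994 [[ 0.001  1.    -0.001]
 [ 1.    -0.001  0.001]
 [ 0.001 -0.001 -1.   ]] [ 8.23335678e-02 -1.22422819e-01  2.01686490e+00  6.51521060e-04
  1.24810278e+00  8.27681799e-02]
[0.47005429 0.14196755 0.37436062]
[325.99597687 173.38147233] [325.97235559 171.13128606] [298.8304525  255.56130848]
```

View pics/w1.png

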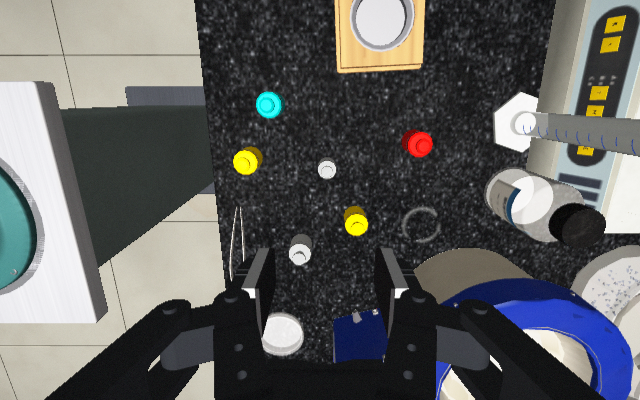

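The wrist view shows the 50 g weight at (327,169), the 100 g at (300,254) and the large cup at (380,20). The predictions match within a few pixels. I'll refine them with masks.

```bash
cat >> h.py <<'E'
def blob(c,X,r=14,thr=150):
    """centroid of the bright grey blob nearest the projection of X"""
    u,v=proj(c,X); im=c['pixels'].astype(int); g=im.min(2); m=((g>thr)&(im.max(2)-g<30)).astype(np.uint8)
    n,l,st,ce=cv2.connectedComponentsWithStats(m)
    k=[i for i in range(1,n) if st[i,4]>15]; i=min(k,key=lambda i:np.hypot(*(ce[i]-[u,v])))
    return ce[i],st[i]
E
python3 - <<'E'
from h import *
c=dict(np.load('pics/w1.png.npz'))
for n,X in(('50',[.471,.0636,.026]),('100',[.439,-.037,.033]),('cup500',[.5254,.2155,.012])):
    p,st=blob(c,X); print(n,proj(c,X),p,st,ray(c,*p,X[2]), ray(c,st[0]+st[2]/2-.5,st[1]+st[3]/2-.5,X[2]))
E
```

```text
50 [325.97235559 171.13128606] [326.48412698 169.31746032] [318 161  18  18 252] [0.47156332 0.06565211 0.026     ] [0.47158138 0.06544598 0.026     ]
100 [298.8304525  255.56130848] [299.16023739 253.70623145] [289 244  22  21 337] [ 0.43944883 -0.0345591   0.033     ] [ 0.43984169 -0.03494434  0.033     ]
cup500 [380.25796385  20.29181596] [381.74464772  22.84741144] [ 350    0   65   52 2569] [0.52702186 0.2132048  0.012     ] [0.52741125 0.21081192 0.012     ]
```

Call:
play_rows(steps=[0.001,0.001,0.04,0,0.001,0.001,0.085,0,0.001,0.001,0.13,0,0.001,0.001,0.17,0,0.001,0.001,0.195,0,0.001,0.001,0.21,0,0.001,0.001,0.215,0,0.001,0.001,0.215,0])

```text
time: 2.65
tool_pos: [0.4717, 0.0655, 0.0338]
tcp_rot: [2.22, 2.222, 0.001]
wrist_force: [-0.2, -0.8, -0.9]
width: 0.568
grip_force: 0.0
```

Call:
play_rows(steps=[0,0,0,0,0,0,0,0,0,0,0,0,0,0,0,0,0,0,0,0,0,0,0,0], jaw=255)

```text
time: 3.4
tool_pos: [0.4723, 0.065, 0.0345]
tcp_rot: [2.221, 2.22, 0.003]
wrist_force: [-1.3, 0.8, 6.2]
width: 0.216
grip_force: 39.1
```

Call:
play_rows(steps=[0,0,-0.01,0,0,0,-0.03,0,0,0,-0.06,0,0,0,-0.09,0,0,0,-0.1,0,0,0,-0.1,0])

```text
time: 4.15
tool_pos: [0.4716, 0.065, 0.1338]
tcp_rot: [2.221, 2.221, 0.002]
wrist_force: [0.8, -0.0, -1.0]
width: 0.214
grip_force: 39.2
```

Call:
play_rows(steps=[0.02,0.003,0,0,0.06,0.008,0,0,0.105,0.014,0,0,0.15,0.02,0,0,0.195,0.026,0,0,0.24,0.033,0,0,0.28,0.038,0,0,0.305,0.042,0,0,0.32,0.044,0,0,0.322,0.045,0,0])

```text
time: 5.4
tool_pos: [0.5156, 0.387, 0.1318]
tcp_rot: [-2.22, -2.222, 0.004]
wrist_force: [-0.7, 0.1, -0.9]
width: 0.215
grip_force: 39.1
```

Call:
play_rows(steps=[0,0,0,0,0,0,0,0])

```text
time: 5.65
tool_pos: [0.5162, 0.3859, 0.1332]
tcp_rot: [2.222, 2.22, -0.001]
wrist_force: [0.0, 0.6, -0.4]
width: 0.212
grip_force: 39.1
```

```bash
python3 - <<'E'
from h import *
s=bot.read_state(); print(s['tool_pos'],s['width'],s['q'])
c=cam('wrist','w2.png'); t=cam('top','t2.png');d=cam('side','s2.png')
z=lambda im,x,y,w,h,f:cv2.resize(im[y:y+h,x:x+w],None,fx=f,fy=f,interpolation=cv2.INTER_CUBIC)
o=np.zeros((600,800,3),np.uint8); o[:400,:640]=c['pixels']; o[400:,:400]=z(t['pixels'],160,170,100,50,4); o[400:,400:]=z(d['pixels'],240,80,100,50,4)
cv2.imwrite('pics/v2.png',o)
for y,X in((.0925,(.5165,.387)),(.0425,(.519,.3375)),(-.014,(.522,.2813)),(-.08,(.5254,.2155))): print(proj(c,[*X,.024]),proj(c,[*X,.012]))
E
```

```text
[0.51620331 0.38585418 0.1331822 ] 0.2123865906273706 [ 6.03353532e-01  2.98414027e-01  1.78169686e+00 -2.44580288e-04
  1.06204894e+00  6.04465871e-01]
[325.16085073 201.20607181] [325.15261657 196.59730719]
[328.16582521 258.53902259] [328.03294883 251.79796374]
[331.36842356 316.11595204] [331.11792633 307.51701698]
[334.5318601  375.14597616] [334.18162725 364.93951478]
```

View pics/v2.png

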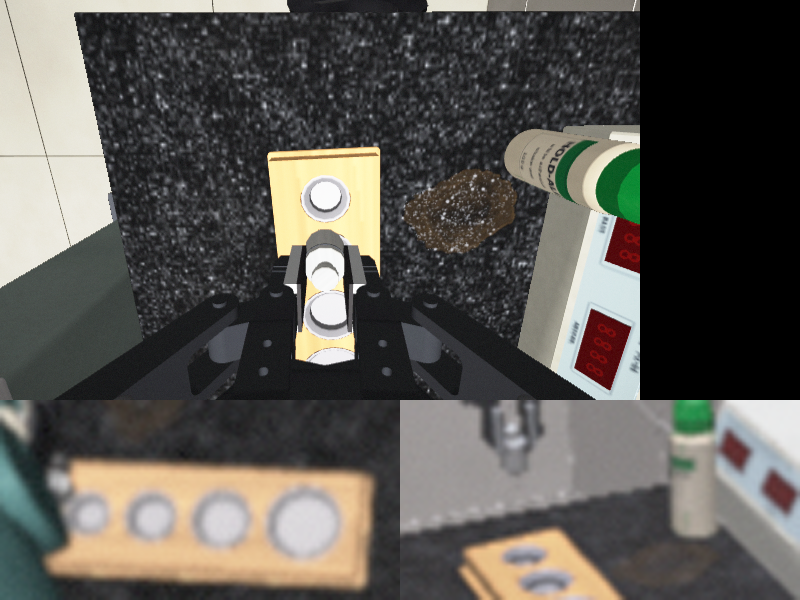

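Call:
play_rows(steps=[0.001,0.001,0.015,0,0.001,0.001,0.035,0,0.001,0.001,0.055,0,0.001,0.001,0.07,0,0.001,0.001,0.078,0,0.001,0.001,0.083,0,0.001,0.001,0.085,0,0.001,0.001,0.086,0,0.001,0.001,0.087,0])

```text
time: 6.92
tool_pos: [0.5176, 0.3883, 0.0469]
tcp_rot: [2.221, 2.221, 0.002]
wrist_force: [0.7, -0.4, -0.5]
width: 0.216
grip_force: 39.1
```

Call:
play_rows(steps=[0,0,0.0005,0,0,0,0.0005,0])

```text
time: 7.18
tool_pos: [0.5176, 0.3883, 0.0466]
tcp_rot: [2.221, 2.221, 0.002]
wrist_force: [-2.0, -0.1, 3.7]
width: 0.215
grip_force: 39.6
```

Contact at the expected height. I'll release by opening only slightly at first, then lift straight up.

Call:
play_rows(steps=[0,0,0,0,0,0,0,0,0,0,0,0,0,0,0,0], jaw=130)

```text
time: 7.68
tool_pos: [0.5171, 0.3879, 0.0456]
tcp_rot: [-2.221, -2.221, 0.0]
wrist_force: [0.2, -0.6, 0.1]
width: 0.492
grip_force: 0.0
```

Call:
play_rows(steps=[0,0,-0.01,0,0,0,-0.03,0,0,0,-0.06,0,0,0,-0.1,0,0,0,-0.13,0,0,0,-0.13,0])

```text
time: 8.43
tool_pos: [0.5197, 0.3897, 0.1817]
tcp_rot: [2.22, 2.22, 0.015]
wrist_force: [-0.4, 0.5, 0.7]
width: 0.489
grip_force: 0.0
```

```bash
python3 - <<'E'
from h import *
s=bot.read_state(); print(s['tool_pos'],s['width'],s['wrist_force'])
c=cam('wrist','w3.png')
cv2.imwrite('pics/v3.png',cv2.resize(c['pixels'][120:330,220:420],None,fx=2.5,fy=2.5))
X=(.517,.3875); print(proj(c,[*X,.049]),proj(c,[*X,.024]), proj(c,[.519,.3375,.024]))
E
```

```text
[0.51972485 0.38973476 0.18168277] 0.48879022583280457 [-0.43679086  0.51904876  0.67061749]
[320.23066014 197.22464008] [320.39202221 189.26815455] [322.60332516 239.01557303]
```

View pics/v3.png

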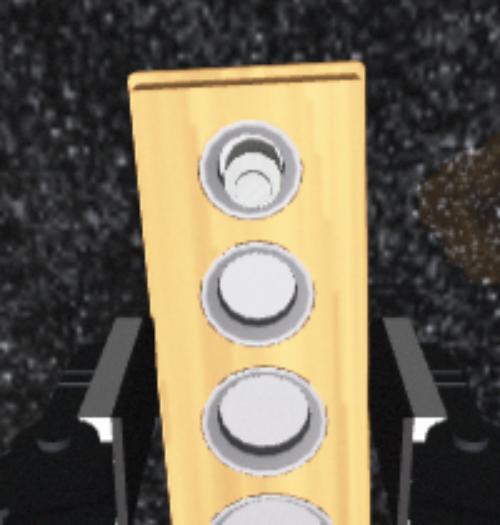

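The 50 g weight stands in its cup at crop (250,175). Next is the 100 g.

Call:
play_rows(steps=[-0.02,-0.004,0,0,-0.065,-0.012,0,0,-0.115,-0.021,0,0,-0.17,-0.031,0,0,-0.225,-0.042,0,0,-0.28,-0.052,0,0,-0.335,-0.062,0,0,-0.385,-0.071,0,0,-0.415,-0.077,0,0,-0.4235,-0.0785,0,0])

```text
time: 9.72
tool_pos: [0.4363, -0.0373, 0.1742]
tcp_rot: [-2.223, -2.216, 0.004]
wrist_force: [-1.0, 1.0, -0.9]
width: 0.488
grip_force: 0.0
```

Call:
play_rows(steps=[0,0,0.01,0,0,0,0.04,0,0,0,0.075,0,0,0,0.105,0,0,0,0.125,0,0,0,0.136,0,0,0,0.1405,0,0,0,0.1405,0])

```text
time: 10.72
tool_pos: [0.439, -0.0352, 0.0354]
tcp_rot: [2.221, 2.222, 0.0]
wrist_force: [0.0, 0.3, 0.8]
width: 0.492
grip_force: 0.0
```

Call:
play_rows(steps=[0,0,0,0,0,0,0,0,0,0,0,0,0,0,0,0,0,0,0,0,0,0,0,0], jaw=255)

```text
time: 11.48
tool_pos: [0.4398, -0.0356, 0.0363]
tcp_rot: [2.221, 2.22, 0.002]
wrist_force: [-1.9, 1.1, 5.8]
width: 0.292
grip_force: 39.7
```

Call:
play_rows(steps=[0,0,-0.01,0,0,0,-0.03,0,0,0,-0.06,0,0,0,-0.09,0,0,0,-0.1,0,0,0,-0.1,0])

```text
time: 12.22
tool_pos: [0.4389, -0.0356, 0.1356]
tcp_rot: [2.221, 2.221, 0.001]
wrist_force: [0.6, 0.5, -1.5]
width: 0.293
grip_force: 39.5
```

Call:
play_rows(steps=[0.02,0.004,0,0,0.06,0.013,0,0,0.105,0.022,0,0,0.15,0.032,0,0,0.2,0.043,0,0,0.25,0.053,0,0,0.3,0.064,0,0,0.34,0.073,0,0,0.365,0.078,0,0,0.374,0.08,0,0])

```text
time: 13.48
tool_pos: [0.5177, 0.3391, 0.133]
tcp_rot: [-2.219, -2.223, 0.005]
wrist_force: [-0.1, -0.4, -0.8]
width: 0.291
grip_force: 39.5
```

Call:
play_rows(steps=[0,0,0,0,0,0,0.015,0,0,0,0.035,0,0,0,0.055,0,0,0,0.07,0,0,0,0.078,0,0,0,0.083,0,0,0,0.085,0,0,0,0.0865,0,0,0,0.0875,0])

```text
time: 14.72
tool_pos: [0.5191, 0.3387, 0.0483]
tcp_rot: [2.221, 2.221, 0.002]
wrist_force: [-1.3, -0.5, 5.3]
width: 0.289
grip_force: 40.2
```

Call:
play_rows(steps=[0,0,0,0,0,0,0,0])

```text
time: 14.98
tool_pos: [0.5191, 0.3387, 0.0484]
tcp_rot: [2.221, 2.221, 0.002]
wrist_force: [-0.9, -0.6, 2.0]
width: 0.292
grip_force: 39.8
```

Call:
play_rows(steps=[0,0,0,0,0,0,0,0,0,0,0,0,0,0,0,0], jaw=130)

```text
time: 15.48
tool_pos: [0.5187, 0.3384, 0.0477]
tcp_rot: [-2.221, -2.221, 0.0]
wrist_force: [0.3, -0.2, 0.6]
width: 0.489
grip_force: 0.0
```

Call:
play_rows(steps=[0,0,-0.01,0,0,0,-0.03,0,0,0,-0.06,0,0,0,-0.1,0,0,0,-0.14,0,0,0,-0.18,0,0,0,-0.2,0,0,0,-0.2,0])

```text
time: 16.48
tool_pos: [0.5198, 0.3391, 0.2506]
tcp_rot: [2.221, 2.221, 0.007]
wrist_force: [0.4, 0.6, -0.0]
width: 0.491
grip_force: 0.0
```

```bash
python3 - <<'E'
from h import *
s=bot.read_state(); print(s['tool_pos'],s['width'])
c=cam('wrist','w4.png')
cv2.imwrite('pics/v4.png',cv2.resize(c['pixels'][150:350,220:420],None,fx=2.5,fy=2.5))
E
```

```text
[0.51976911 0.33909679 0.25055086] 0.4906540668507562
```

View pics/v4.png

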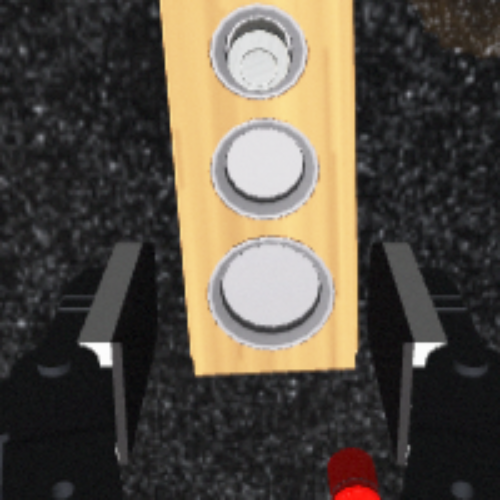

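The 100 g weight is seated at crop (262,55), and the cups for 200 g and 500 g are empty. Moving over the mantle to the 500 g.

Call:
play_rows(steps=[-0.02,-0.003,0,0,-0.065,-0.01,0,0,-0.12,-0.018,0,0,-0.175,-0.025,0,0,-0.23,-0.032,0,0,-0.285,-0.04,0,0,-0.34,-0.048,0,0,-0.395,-0.055,0,0,-0.45,-0.06,0,0,-0.505,-0.065,0,0], jaw=60)

```text
time: 17.77
tool_pos: [0.4512, -0.1683, 0.2456]
tcp_rot: [-2.22, -2.219, 0.003]
wrist_force: [1.2, -0.6, -0.1]
width: 0.762
grip_force: 0.0
```

Call:
play_rows(steps=[-0.05,-0.005,0,0,-0.1,-0.009,0,0,-0.135,-0.012,0,0,-0.1565,-0.0145,0,0,-0.1565,-0.0145,0,0,-0.1565,-0.0145,0,0])

```text
time: 18.52
tool_pos: [0.4388, -0.322, 0.247]
tcp_rot: [-2.22, -2.22, -0.0]
wrist_force: [0.1, 0.4, -0.9]
width: 0.766
grip_force: 0.0
```

```bash
python3 - <<'E'
from h import *
s=bot.read_state(); print(s['tool_pos'],s['width'],s['q'])
c=cam('wrist','w5.png'); cv2.imwrite('pics/v5.png',c['pixels'])
for n,X in(('500',[.4402,-.3235,.054]),('200',[.509,-.4145,.040])):
    p,st=blob(c,X); print(n,proj(c,X),p,st,ray(c,*p,X[2]), ray(c,st[0]+st[2]/2-.5,st[1]+st[3]/2-.5,X[2]))
E
```

```text
[ 0.43878434 -0.32198015  0.24700229] 0.7655535540030838 [-6.79125417e-01  1.85742810e-02  1.88448825e+00  5.30917287e-04
  1.24039621e+00 -6.79527807e-01]
500 [326.29417092 178.59712038] [326.21438263 176.76865672] [ 305  156   44   43 1474] [ 0.44011267 -0.32157579  0.054     ] [ 0.44040579 -0.32181837  0.054     ]
200 [385.68759234 252.52208891] [385.19642857 250.64285714] [372 238  29  27 504] [ 0.50829288 -0.4121051   0.04      ] [ 0.50924437 -0.41255764  0.04      ]
```

View pics/v5.png

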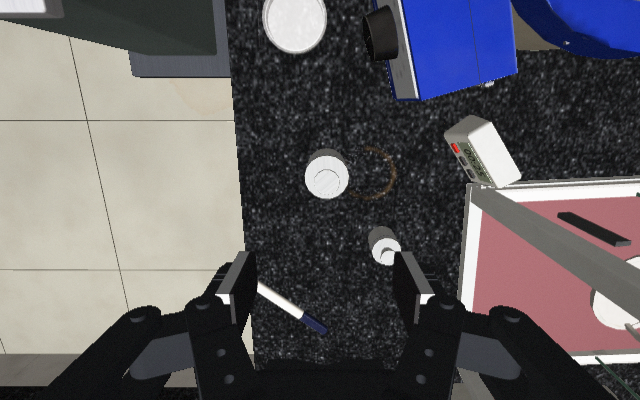

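The view shows the 500 g at (326,177), the 200 g at (385,250), and the timer and balance clear to the right. Descending on the 500 g.

Call:
play_rows(steps=[0,0.0005,0.03,0,0,0.0005,0.075,0,0,0.0005,0.12,0,0,0.0005,0.155,0,0,0.0005,0.18,0,0,0.0005,0.195,0,0,0.0005,0.2025,0,0,0.0005,0.2025,0,0,0.0005,0.2025,0])

```text
time: 19.7
tool_pos: [0.4406, -0.3236, 0.0464]
tcp_rot: [2.22, 2.22, 0.0]
wrist_force: [0.1, 0.2, 0.8]
width: 0.769
grip_force: 0.0
```

Call:
play_rows(steps=[0,0,0,0,0,0,0,0,0,0,0,0,0,0,0,0,0,0,0,0,0,0,0,0], jaw=255, grip_force=80)

```text
time: 20.45
tool_pos: [0.4406, -0.3238, 0.0469]
tcp_rot: [2.22, 2.22, 0.0]
wrist_force: [-1.5, 1.2, 5.5]
width: 0.509
grip_force: 81.1
```

Call:
play_rows(steps=[0,0,-0.01,0,0,0,-0.03,0,0,0,-0.06,0,0,0,-0.1,0,0,0,-0.14,0,0,0,-0.18,0,0,0,-0.21,0,0,0,-0.22,0,0,0,-0.22,0])

```text
time: 21.58
tool_pos: [0.4394, -0.3229, 0.265]
tcp_rot: [-2.221, -2.221, 0.0]
wrist_force: [0.4, -0.1, -4.9]
width: 0.508
grip_force: 82.5
```

Call:
play_rows(steps=[0.015,0.002,0,0,0.05,0.008,0,0,0.095,0.015,0,0,0.145,0.023,0,0,0.195,0.031,0,0,0.245,0.039,0,0,0.295,0.047,0,0,0.345,0.055,0,0,0.395,0.063,0,0,0.44,0.07,0,0])

```text
time: 22.82
tool_pos: [0.508, 0.1194, 0.2632]
tcp_rot: [-2.219, -2.221, 0.004]
wrist_force: [0.0, 0.0, -5.5]
width: 0.508
grip_force: 82.5
```

Call:
play_rows(steps=[0.04,0.006,0,0,0.07,0.011,0,0,0.09,0.014,0,0,0.099,0.0153,0,0,0.099,0.0153,0,0,0.099,0.0153,0.03,0,0.099,0.0153,0.06,0,0.099,0.0153,0.09,0,0.099,0.0153,0.12,0,0.099,0.0153,0.13,0])

```text
time: 24.08
tool_pos: [0.5233, 0.2141, 0.133]
tcp_rot: [-2.222, -2.219, 0.007]
wrist_force: [-0.7, 0.1, -4.9]
width: 0.506
grip_force: 82.5
```

Call:
play_rows(steps=[0,0,0,0,0,0,0,0])

```text
time: 24.32
tool_pos: [0.5263, 0.2161, 0.137]
tcp_rot: [2.221, 2.22, 0.004]
wrist_force: [-0.0, -0.0, -5.0]
width: 0.508
grip_force: 82.6
```

```bash
python3 - <<'E'
from h import *
s=bot.read_state(); print(s['tool_pos'],s['width'])
c=cam('wrist','w6.png'); d=cam('side','s6.png'); t=cam('top','t6.png')
z=lambda im,x,y,w,h,f:cv2.resize(im[y:y+h,x:x+w],None,fx=f,fy=f,interpolation=cv2.INTER_CUBIC)
cv2.imwrite('pics/v6.png',np.hstack([cv2.resize(c['pixels'][150:350,220:420],(400,400)),z(d['pixels'],240,80,100,100,4)]))
E
```

```text
[0.52629762 0.21607268 0.13699758] 0.5079375306742675
```

View pics/v6.png

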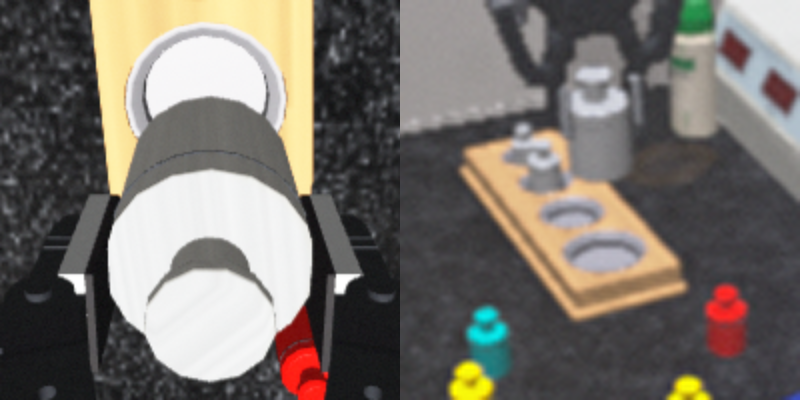

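The 500 g weight hangs upright in the gripper, centred across the block at left-half (210,320), with the 50 g and 100 g seated behind it. Lowering it now.

Call:
play_rows(steps=[0,0,0.015,0,0,0,0.033,0,0,0,0.05,0,0,0,0.062,0,0,0,0.07,0,0,0,0.074,0,0,0,0.076,0,0,0,0.077,0,0,0,0.0775,0])

```text
time: 25.6
tool_pos: [0.5254, 0.2162, 0.0589]
tcp_rot: [2.221, 2.221, 0.001]
wrist_force: [-3.8, -0.8, 3.8]
width: 0.509
grip_force: 83.3
```

Call:
play_rows(steps=[0,0,0,0,0,0,0,0])

```text
time: 25.85
tool_pos: [0.5255, 0.2162, 0.0589]
tcp_rot: [2.221, 2.221, 0.002]
wrist_force: [-3.7, -1.0, 5.7]
width: 0.506
grip_force: 83.6
```

Call:
play_rows(steps=[0,0,0,0,0,0,0,0,0,0,0,0,0,0,0,0], jaw=70)

```text
time: 26.35
tool_pos: [0.5252, 0.216, 0.0578]
tcp_rot: [2.221, 2.221, 0.0]
wrist_force: [0.2, -0.4, -0.2]
width: 0.729
grip_force: 0.0
```

Call:
play_rows(steps=[0,0,-0.01,0,0,0,-0.03,0,0,0,-0.06,0,0,0,-0.1,0,0,0,-0.14,0,0,0,-0.175,0,0,0,-0.19,0,0,0,-0.19,0])

```text
time: 27.35
tool_pos: [0.5256, 0.2162, 0.249]
tcp_rot: [2.221, 2.221, 0.004]
wrist_force: [-0.5, -0.2, 0.2]
width: 0.724
grip_force: 0.0
```

Call:
play_rows(steps=[-0.02,-0.003,0,0,-0.065,-0.01,0,0,-0.12,-0.018,0,0,-0.175,-0.025,0,0,-0.23,-0.025,0,0,-0.285,-0.025,0,0,-0.34,-0.025,0,0,-0.395,-0.025,0,0,-0.45,-0.025,0,0,-0.5,-0.022,0,0], jaw=105)

```text
time: 28.6
tool_pos: [0.5006, -0.2861, 0.2454]
tcp_rot: [-2.22, -2.217, 0.002]
wrist_force: [0.0, 1.1, 0.5]
width: 0.588
grip_force: 0.0
```

Call:
play_rows(steps=[-0.045,0.001,0,0,-0.08,0.002,0,0,-0.11,0.004,0,0,-0.125,0.005,0,0,-0.1295,0.005,0,0,-0.1295,0.005,0,0,-0.1295,0.005,0,0])

```text
time: 29.48
tool_pos: [0.5081, -0.4125, 0.2478]
tcp_rot: [-2.22, -2.222, -0.0]
wrist_force: [0.9, 0.5, 0.3]
width: 0.588
grip_force: 0.0
```

```bash
python3 - <<'E'
from h import *
s=bot.read_state(); print(s['tool_pos'],s['width'],s['q'],s['wrist_force'])
c=cam('wrist','w7.png')
X=[.509,-.4145,.040]
p,st=blob(c,X); print(proj(c,X),p,st,ray(c,*p,X[2]), ray(c,st[0]+st[2]/2-.5,st[1]+st[3]/2-.5,X[2]))
E
```

```text
[ 0.50807269 -0.4124746   0.24778527] 0.5879593948401123 [-7.20092301e-01  2.26000082e-01  1.65152651e+00  2.37683360e-04
  1.26446183e+00 -7.21140733e-01] [0.87415968 0.53565672 0.30248751]
[325.59128731 175.50501194] [326.00949796 173.71913161] [311 159  31  30 737] [ 0.50944064 -0.41254375  0.04      ] [ 0.50942968 -0.41230433  0.04      ]
```

Call:
play_rows(steps=[0,0.0005,0.03,0,0,0.0005,0.075,0,0,0.0005,0.12,0,0,0.0005,0.16,0,0,0.0005,0.185,0,0,0.0005,0.2,0,0,0.0005,0.2075,0,0,0.0005,0.2095,0,0,0.0005,0.2095,0])

```text
time: 30.65
tool_pos: [0.5092, -0.4141, 0.0394]
tcp_rot: [2.22, 2.22, 0.0]
wrist_force: [0.7, 0.5, -0.7]
width: 0.589
grip_force: 0.0
```

Call:
play_rows(steps=[0,0,0,0,0,0,0,0,0,0,0,0,0,0,0,0,0,0,0,0,0,0,0,0], jaw=255, grip_force=60)

```text
time: 31.4
tool_pos: [0.5094, -0.4144, 0.0398]
tcp_rot: [2.22, 2.22, 0.0]
wrist_force: [-1.0, 0.0, 6.1]
width: 0.371
grip_force: 60.3
```

Call:
play_rows(steps=[0,0,-0.01,0,0,0,-0.03,0,0,0,-0.06,0,0,0,-0.1,0,0,0,-0.14,0,0,0,-0.18,0,0,0,-0.21,0,0,0,-0.22,0,0,0,-0.22,0])

```text
time: 32.52
tool_pos: [0.5086, -0.4136, 0.259]
tcp_rot: [2.221, 2.221, 0.0]
wrist_force: [0.8, 0.2, -2.4]
width: 0.368
grip_force: 59.8
```

Call:
play_rows(steps=[0.015,0,0,0,0.05,0.001,0,0,0.1,0.002,0,0,0.15,0.003,0,0,0.205,0.004,0,0,0.26,0.005,0,0,0.315,0.006,0,0,0.37,0.007,0,0,0.425,0.008,0,0,0.48,0.009,0,0])

```text
time: 33.78
tool_pos: [0.5155, 0.0688, 0.2563]
tcp_rot: [-2.219, -2.22, 0.004]
wrist_force: [1.6, -0.3, -2.7]
width: 0.371
grip_force: 59.8
```

Call:
play_rows(steps=[0.055,0.001,0,0,0.105,0.002,0,0,0.15,0.003,0,0,0.185,0.004,0,0,0.205,0.004,0,0,0.215,0.004,0,0,0.215,0.004,0,0,0.215,0.004,0.03,0,0.215,0.004,0.07,0,0.215,0.004,0.1,0])

```text
time: 35.02
tool_pos: [0.5212, 0.2796, 0.1568]
tcp_rot: [-2.223, -2.22, 0.002]
wrist_force: [0.3, -0.4, -1.5]
width: 0.37
grip_force: 59.8
```

Call:
play_rows(steps=[0,0,0,0,0,0,0,0])

```text
time: 35.28
tool_pos: [0.5225, 0.281, 0.1597]
tcp_rot: [2.222, 2.22, 0.003]
wrist_force: [0.5, 0.8, -1.1]
width: 0.373
grip_force: 60.0
```

```bash
python3 - <<'E'
from h import *
s=bot.read_state(); print(s['tool_pos'],s['width'])
c=cam('wrist','w8.png'); d=cam('side','s8.png'); t=cam('top','t8.png')
z=lambda im,x,y,w,h,f:cv2.resize(im[y:y+h,x:x+w],None,fx=f,fy=f,interpolation=cv2.INTER_CUBIC)
cv2.imwrite('pics/v8.png',np.hstack([cv2.resize(c['pixels'][150:350,220:420],(400,400)),z(d['pixels'],240,70,100,100,4)]))
E
```

```text
[0.52249772 0.28104977 0.15968342] 0.3733539241983409
```

View pics/v8.png

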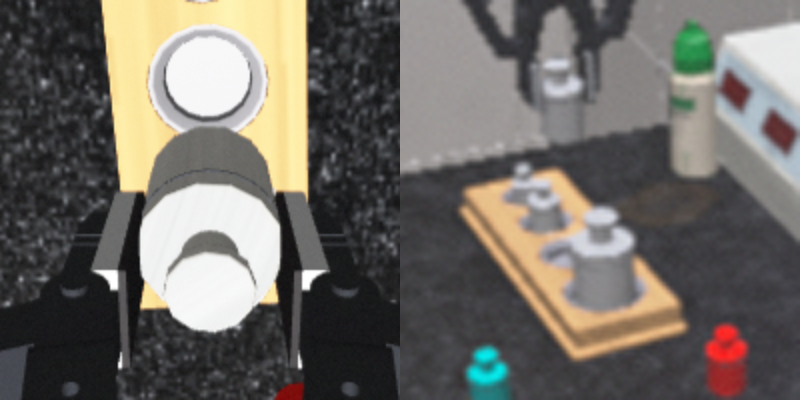

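The 200 g hangs upright above its empty cup (left-half (207,82)), and the 500 g, 100 g and 50 g are seated in the side view. Lowering.

Call:
play_rows(steps=[0,0,0.02,0,0,0,0.045,0,0,0,0.065,0,0,0,0.082,0,0,0,0.094,0,0,0,0.101,0,0,0,0.1045,0,0,0,0.106,0,0,0,0.107,0,0,0,0.1075,0])

```text
time: 36.67
tool_pos: [0.522, 0.2818, 0.0518]
tcp_rot: [2.221, 2.221, 0.002]
wrist_force: [-3.0, -0.7, 4.9]
width: 0.37
grip_force: 60.6
```

Call:
play_rows(steps=[0,0,0,0,0,0,0,0])

```text
time: 36.92
tool_pos: [0.522, 0.2817, 0.0518]
tcp_rot: [2.221, 2.221, 0.002]
wrist_force: [-1.5, 0.0, 5.8]
width: 0.37
grip_force: 60.8
```

Seated: it came down to 12.0 mm above the table grip height. Releasing and retreating.

Call:
play_rows(steps=[0,0,0,0,0,0,0,0,0,0,0,0,0,0,0,0], jaw=105)

```text
time: 37.42
tool_pos: [0.5215, 0.2814, 0.0506]
tcp_rot: [-2.221, -2.221, 0.0]
wrist_force: [0.6, -0.3, -0.3]
width: 0.587
grip_force: 0.0
```

Call:
play_rows(steps=[0,0,-0.01,0,0,0,-0.03,0,0,0,-0.06,0,0,0,-0.1,0,0,0,-0.14,0,0,0,-0.18,0,0,0,-0.2,0,-0.05,0,-0.2,0,-0.09,0,-0.2,0,-0.1,0,-0.2,0])

```text
time: 38.67
tool_pos: [0.5211, 0.1796, 0.2508]
tcp_rot: [-2.224, -2.219, 0.001]
wrist_force: [-0.2, 0.5, -0.3]
width: 0.59
grip_force: 0.0
```

Call:
play_rows(steps=[0,0,0,0,0,0,0,0,0,0,0,0,0,0,0,0])

```text
time: 39.17
tool_pos: [0.5215, 0.1822, 0.2506]
tcp_rot: [-2.22, -2.222, 0.0]
wrist_force: [0.5, -0.1, 0.0]
width: 0.589
grip_force: 0.0
```

```bash
python3 - <<'E'
from h import *
s=bot.read_state(); print(s['tool_pos'],s['width'],s['joint_vel'].round(3))
c=cam('wrist','w9.png'); d=cam('side','s9.png'); t=cam('top','t9.png')
z=lambda im,x,y,w,h,f:cv2.resize(im[y:y+h,x:x+w],None,fx=f,fy=f,interpolation=cv2.INTER_CUBIC)
cv2.imwrite('pics/v9.png',np.hstack([cv2.resize(c['pixels'][0:200,220:420],(400,400)),z(d['pixels'],240,90,100,100,4)]))
a=dict(np.load('pics/side0.png.npz'))['pixels']; df=cv2.absdiff(a,d['pixels']).max(2)
print('dish/timer diff',(df[225:260,280:320]>40).sum(),(df[225:268,388:428]>40).sum())
E
```

```text
[0.52148214 0.18222041 0.25064972] 0.5887398031772311 [-0.002  0.001  0.    -0.002 -0.     0.001]
dish/timer diff 0 0
```

View pics/v9.png

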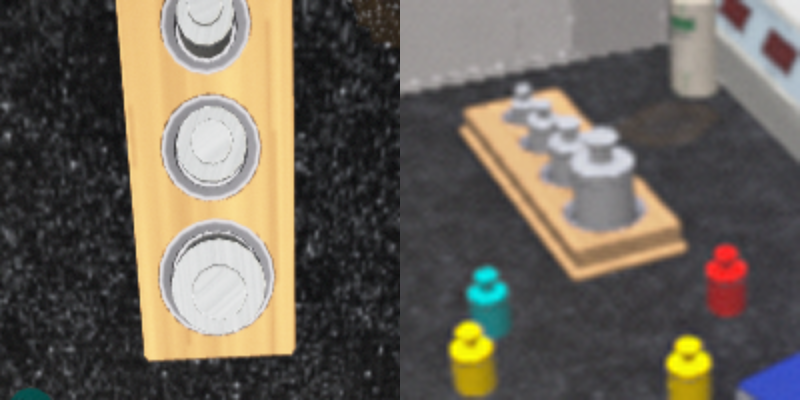

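All four weights stand upright in size order, and the dish and timer haven't moved.

```bash
python3 -c "
from workcell import bot
print(bot.finish_job())"
```

```text
the job is handed in; nothing more can be done
None
```

I set all four weights down in their matching cups in size order, left the dish and timer unmoved, and handed the job in at about 39 s of the 115 s limit.

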